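Stock the gift-packing caddy

ROBOT

A 6-joint arm with a two-finger parallel gripper is mounted at the origin on a cart in front of the work surface, level with it; the furniture and walls round the work are solid. World frame = base frame: x ahead of the robot, y to its left, z up, the work surface at z = 0. Lengths are in m, angles in rad, forces in N, time in s.
With the tool pointing down it reaches from about 0.375 to 0.9 m from the base axis. Payload 3.1 kg.
Tool frame: the origin (TCP) lies midway between the tips of the shut fingers; the grasp point (between the pads) lies 19 mm behind it; z points along the fingers, y is the line along which they close (so a half turn about z gives the same grasp; the last joint's range is limited). The gripper opens to 87 mm and grips with 3 to 60 N. Pads are 19 mm wide; open, the fingers measure 117 mm over their backs; the gripper's body (75 mm by 190 mm) begins 51 mm behind the grasp point.
Start: joints at [-1.482, 0.527, 1.433, -0, 1.181, -0.178], TCP at [0.165, -0.603, 0.223] pointing down, gripper open.
Joint ranges: [-3.08, 3.08], [-0.75, 2.2], [0.22, 2.44], [-1.43, 4.57], [0, 2.65], [-2.85, 2.85]. Speed limits (rad/s): [2.79, 2.79, 3.14, 3.14, 3.14, 3.14].

INTERFACE

Orientations are given as a rotation vector (axis times angle).
In Python, from plant import sense, imaging, ctrl gives the robot as it stands.
- The arm moves only by the tool play_rows, never from a script. Its argument "plan" is a list of rows, each an object of numbers: "wx", "wy", "wz": the turn, a rotation vector about the world's x, y, z in degrees; "x", "y", "z": the shift along the world's x, y, z in cm; "claw": the finger opening in cm, from 0 to 8.7. In form: [{"wx": .., "wy": .., "wz": .., "x": .., "y": .., "z": .., "claw": ..}, ...]. A call has 1 to 10 rows; each row shifts and turns the commanded pose from where the row before left it; what a row does not reach is not made up. A row lasts 1/8 s, in which the tool goes at most 62.5 mm and 10.7 degrees, less where a joint would pass 70% of its speed; a pose out of reach is approached as far as the arm can. A call with a gripper value outside its range is refused whole. The fingers move at their own pace and stop on an object; "squeeze" is the grip in N (left out, the last holds). Time passes only in rows, so rows that do not move let the fingers close. It gives the time, the measured TCP pose, the force, the opening and the grip force at its end, in the units of the state.
- sense(): the state, without advancing time (a new reading comes with each control period).
- imaging.capture(name): name is "scene" or "top" or "wrist"; returns a dict with "color" (420x560x3 uint8, blue, green, red), "fx", "fy", "cx", "cy" (pixels), "extrinsics" (4x4, takes a point from camera to world coordinates). Camera axes: x right, y down, z forward; pixel columns grow to the right and rows downward; lengths in m; the calibration is good to about 2 mm. The wrist camera is an equidistant fisheye: a pixel r from the principal point sees the ray r / f radians off the axis. A picture is of the moment at which its call begins. There is no depth.
- ctrl.job_done(): hands the job in; it is judged then, once.
The state is a dict: "clock": time; "joint_pos": joint angles; "dq": joint speeds; "joint_efforts": joint torques, N m; "tcp_pos": TCP position; "tool_rot": TCP orientation; "ft_force": force on the tool from outside, world axes, zero at the start; "moment": the same for the moment, N m; "opening": opening from 0.0 (shut) to 1.0 (fully open); "finger_force": force on a finger pad.
Only numpy, scipy, OpenCV 4.12 (cv2) and the standard library are available. Lean on these libraries where they do the work, as an engineer would, in place of code of your own. Each camera call takes 0.05 s, during which the arm holds its last target. There are 200 camera calls.

TASK

Stock the packing caddy for the next batch of gift boxes: lay the long marker centred across both saddles of the pen rest, put the tape roll over the steel spindle, stand the square-footed stamp in the square nest, and take the top wooden tag from the spring-loaded dispenser and lay it flat in the round nest. Everything must sit fully down in its place; leave the round-footed stamp and the short marker where they are.

Things in the scene. Friction and masses are not known exactly. Their poses are not given: they have to be found in the camera images.
- marker_center (a point): centre of the long marker pen, white with a black cap, 135 mm long (along its y axis), 17 mm wide, 16 mm high, lying flat on the worktop; the point is half-way along and half-way up (8 mm above its underside). 20 g. It lies among the other things (not the pen at the far back right of the bench).
- tape_roll_center (a point): centre of a roll of brown paper tape lying flat on the worktop: a plain ring, 56 mm outside, 26 mm hole, 24 mm high; the point is on its axis, half-way up (12 mm above its underside). 40 to 85 g.
- square_stamp_center (a point): centre of the hand stamp with the SQUARE foot, standing upright, 65 mm high: foot 44 x 44 mm, 14 mm high (sides along its x and y), on it an upright wooden handle, thickest (27 mm) from 40 to 58 mm above the underside. The point is on the axis, 32.5 mm above the underside. 60 to 130 g
- tag_center (a point): centre of the top wooden tag, a flat disc 54 mm across, 15 mm thick, 35 g, on a stack between 4 steel posts (7 mm thick, 33 mm from the centre, diagonal to this point's x and y, tops 58 mm above the worktop; black foot 92 mm). The point is at mid-thickness, at first 61 mm above the worktop. The stack floats on a soft spring (23 N/m) and rises 15 mm when the top tag is lifted off
- pen_rest (a point): place of the long marker at one edge of the plywood caddy (190 x 250 mm, board 8 mm, lip 12 mm high): two saddles 90 mm apart, each 14 mm wide, with a notch 26 mm wide, 10 mm deep. The marker lies in both, along this point's x, either way round. The point is midway between the saddles at notch floor height, 18 mm above the worktop; uprights end at 28 mm. x and y run along the caddy's sides
- tape_spindle_seat (a point): place of the tape roll: a white plate 80 x 80 mm on the caddy board, its top 12 mm above the worktop (such plates lie two by two, 86 mm apart, in any order; one is blank), with an upright steel spindle 12 mm thick that ends 21 mm above the plate. The point is the middle of the plate's top
- stamp_nest_seat (a point): place of the square-footed stamp: a white plate 80 x 80 mm on the caddy board, its top 12 mm above the worktop (such plates lie two by two, 86 mm apart, in any order; one is blank), with a square rim 4.5 mm high, 58 x 58 mm inside, sides along this point's x and y. The point is the middle of the plate's top, the nest's floor
- tag_nest_seat (a point): place of the wooden tag: a white plate 80 x 80 mm on the caddy board, its top 12 mm above the worktop (such plates lie two by two, 86 mm apart, in any order; one is blank), with a round rim 4.5 mm high, 70 mm across inside. The point is the middle of the plate's top, the nest's floor
- round_stamp_center (a point): look-alike, stays where it is: a hand stamp with the same handle on a ROUND foot 46 mm across, 65 mm high, standing upright; the point is on its axis 32.5 mm above its underside.
- short_marker_center (a point): look-alike, stays where it is: a SHORT marker, white with a black cap, 85 mm long (along its y axis), 16 mm thick, lying flat; the point is half-way along, half-way up.
Things that resemble listed ones, but are neither listed nor needed, are in the scene too. What is shaped like the part that bears tape_roll_center but red is not meant.

How it is judged:
At the end, for the whole second after the job is handed in: Marker within 15 mm and 0.2 rad of the pen rest's middle and line; roll within 10 mm of the spindle, square stamp and tag within 12 mm of their nests' middles, level within 0.1 rad; all at seated height (3 mm, marker 4 mm) and at rest; look-alikes within 30 mm of their start (horizontal distance between tag_center and tag_nest_seat below 0.012 m and z of tag_center in the frame of tag_nest_seat between 0.0045 and 0.0105 m and angle between each of tag_center, square_stamp_center, tape_roll_center's own z axis and vertical below 0.1 rad and horizontal distance between square_stamp_center and stamp_nest_seat below 0.012 m and z of square_stamp_center in the frame of stamp_nest_seat between 0.0295 and 0.0355 m and horizontal distance between tape_roll_center and tape_spindle_seat below 0.01 m and z of tape_roll_center in the frame of tape_spindle_seat between 0.009 and 0.015 m and horizontal distance between marker_center and pen_rest below 0.015 m and z of marker_center in the frame of pen_rest between 0.004 and 0.012 m and angle between the y axis of marker_center and the x axis of pen_rest, either way round below 0.2 rad and distance of each of round_stamp_center, short_marker_center from where it was at the start of the episode below 0.03 m and linear speed of each of tag, square_stamp, tape_roll, marker below 0.02 m/s); the robot touches nothing.
It fails at once if a look-alike is carried off or knocked away (moved more than 50 mm) (distance of any of round_stamp_center, short_marker_center from where it was at the start of the episode above 0.05 m).
It also fails if it takes over 106 s, if anything falls off the work surface, if the arm or the gripper's body presses on something with over 40 N, if the wrist force passes 120 N, or if a joint passes its speed limit or range.

## Working session

There is one attempt and no reset: what is moved stays moved. The work goes in short steps, Python scripts to look and compute and a tool call to move; the robot and the scene stay as the last step left them, time stands still between calls to the robot, and variables do not carry over. Pictures are saved under pics/ and viewed, at most 14 in all, crops included, and the job is handed in when it is done.

Besides the shell and the picture viewer there is one more tool, called after ">>>" by a JSON object that holds its "name" and its "arguments". play_rows: Moves the arm, as the interface text tells. Its arguments: {"type":"object","properties":{"plan":{"type":"array"},"squeeze":{"type":"number"}},"required":["plan"]}

```bash
mkdir -p pics; ls; python3 - <<'E'
from plant import sense, imaging, ctrl
import cv2,numpy as np,pickle
for n in ("scene","top","wrist"):
    c=imaging.capture(n); cv2.imwrite(f"pics/{n}0.png",c["color"]); pickle.dump(c,open(f"{n}0.pkl","wb"))
    print(n,c["fx"],c["fy"],c["cx"],c["cy"],np.round(c["extrinsics"],3).tolist())
s=sense(); print(s)
E
```

```text
pics
scene 540.1096310517897 540.1096310517897 274.7446493092749 216.07943306267708 [[-0.915, -0.229, 0.331, 0.087], [-0.402, 0.564, -0.721, 1.003], [-0.021, -0.793, -0.608, 0.908], [0.0, 0.0, 0.0, 1.0]]
top 439.83310971252297 439.83310971252297 282.27216074912354 209.70842755695182 [[-0.022, -0.99, 0.137, 0.418], [-1.0, 0.023, 0.007, -0.005], [-0.01, -0.137, -0.991, 1.071], [0.0, 0.0, 0.0, 1.0]]
wrist 325.19226210127806 325.19226210127806 275.7780567366238 212.4065266823771 [[0.264, -0.925, -0.272, 0.24], [-0.964, -0.255, -0.072, -0.581], [-0.003, 0.281, -0.96, 0.384], [0.0, 0.0, 0.0, 1.0]]
{'clock': 0.15, 'joint_pos': array([-1.48148137e+00,  5.28283810e-01,  1.43360207e+00, -2.21273094e-05,
        1.18140551e+00, -1.78517972e-01]), 'dq': array([ 0.00115421, -0.00274337, -0.00326867,  0.00175878,  0.00139885,
       -0.00054234]), 'joint_efforts': array([ 9.28074442e-04, -4.40431845e+01, -1.76842439e+01,  6.33709738e-02,
        5.52387675e-02, -9.61198020e-05]), 'tcp_pos': array([ 0.16536186, -0.60214399,  0.22177915]), 'tool_rot': array([-3.11178014e+00, -4.19241013e-01, -8.68150050e-05]), 'ft_force': array([ 0.93498231, -0.05104617,  0.14117929]), 'moment': array([ 0.00181197,  0.00458491, -0.07496283]), 'finger_force': 0.0, 'opening': 0.9958554652789178}
```

View pics/top0.png

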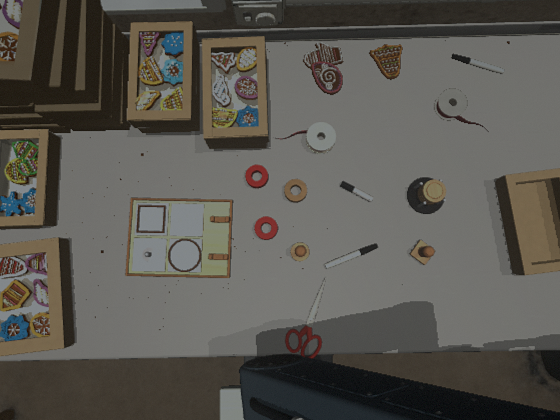

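View pics/scene0.png

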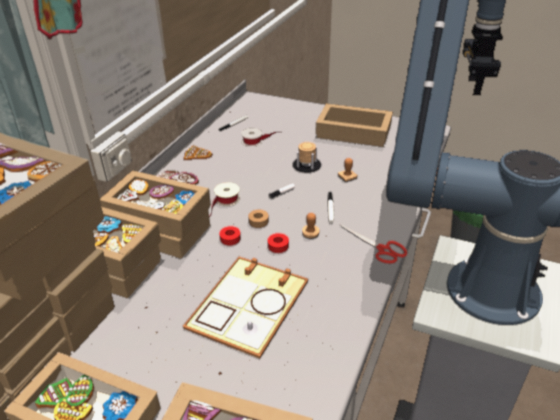

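Top picture candidates:
- **Long marker:** (351,256). Rivals are the short one at (356,191) and the far pen at (477,64).
- **Tape:** brown ring (295,190). Rivals are the red rings at (257,176) and (266,228), and the white spools at (320,137) and (452,102).
- **Square stamp:** (423,251), against the round-footed one at (300,251).
- **Tag dispenser:** (428,193).
- **Caddy:** (180,237), with the saddles on its right edge at (218,219) and (218,257).

I'll check the choices in one close crop.

```bash
cat > h.py <<'E'
import cv2,numpy as np,pickle
def ray(c,uv,wrist=False):
    x=(uv[0]-c["cx"])/c["fx"]; y=(uv[1]-c["cy"])/c["fy"]
    if wrist:
        r=np.hypot(x,y); d=np.array([x/r*np.sin(r),y/r*np.sin(r),np.cos(r)]) if r>1e-9 else np.array([0,0,1.])
    else: d=np.array([x,y,1.])
    E=c["extrinsics"]; return E[:3,3],E[:3,:3]@d
def onz(c,uv,z,wrist=False):
    o,d=ray(c,uv,wrist); return o+d*(z-o[2])/d[2]
def proj(c,p,wrist=False):
    E=c["extrinsics"]; q=E[:3,:3].T@(np.asarray(p)-E[:3,3])
    if wrist:
        t=np.arctan2(np.hypot(*q[:2]),q[2]); k=t/np.hypot(*q[:2])
    else: k=1/q[2]
    return np.array([c["cx"]+c["fx"]*q[0]*k,c["cy"]+c["fy"]*q[1]*k])
E
python3 - <<'E'
from h import *
c=pickle.load(open("top0.pkl","rb")); I=c["color"]
cv2.imwrite("pics/crop1.png",np.vstack([np.hstack([cv2.resize(I[y-33:y+33,x-44:x+44],None,fx=4.4,fy=4.4,interpolation=cv2.INTER_CUBIC) for x,y in r]) for r in [[(300,235),(428,200)],[(350,225),(423,251)]]]))
for n,uv,z in [("marker",(351,256),.008),("tape",(295,190),.024),("sq stamp foot",(423,252),.014),("sq head",(428,251),.058),("tag",(433,190),.0685),("round",(300,251),.058),("short",(356,191),.008),("saddleA",(218,219),.028),("saddleB",(218,257),.028),("sqnest",(151,219),.014),("spindle plate",(149,254),.012),("ring",(184,254),.016)]:
    p=onz(c,uv,z); print(n,p.round(3),np.hypot(*p[:2]).round(3))
E
```

```text
marker [ 0.449 -0.161  0.008] 0.477
tape [ 0.61  -0.03   0.024] 0.611
sq stamp foot [ 0.454 -0.332  0.014] 0.563
sq head [ 0.455 -0.33   0.058] 0.562
tag [ 0.594 -0.347  0.068] 0.688
round [ 0.461 -0.037  0.058] 0.463
short [ 0.607 -0.18   0.008] 0.633
saddleA [0.543 0.156 0.028] 0.565
saddleB [0.453 0.156 0.028] 0.479
sqnest [0.549 0.321 0.014] 0.635
spindle plate [0.464 0.325 0.012] 0.566
ring [0.462 0.239 0.016] 0.52
```

View pics/crop1.png

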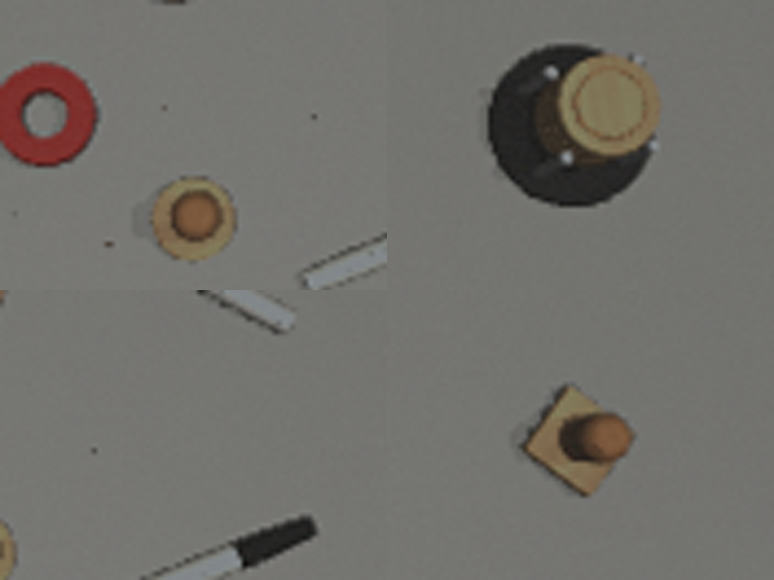

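The crop confirms it: (300,251) has a round foot and (423,252) a square foot set about 45° round. The long marker is the one at (351,256). The tag tower's post tops are near (433,192), almost square to the image. Next I'll get mask measurements.

```bash
python3 - <<'E'
from h import *
c=pickle.load(open("top0.pkl","rb")); I=c["color"]; hsv=cv2.cvtColor(I,cv2.COLOR_BGR2HSV); S=hsv[...,1]; V=hsv[...,2]
def blob(m,x,y,r):
    k=np.zeros(m.shape,np.uint8); k[y-r:y+r,x-r:x+r]=255; m=((m>0)*255).astype(np.uint8)&k
    cs,_=cv2.findContours(m,cv2.RETR_EXTERNAL,cv2.CHAIN_APPROX_NONE); return max(cs,key=cv2.contourArea)
def rep(n,ct,z):
    w=np.array([onz(c,p[0],z)[:2] for p in ct],np.float32)*1000
    (cx,cy),(a,b),t=cv2.minAreaRect(w); ce,rad=cv2.minEnclosingCircle(w)
    M=cv2.moments(w.reshape(-1,1,2)); print(n,"rect",round(cx),round(cy),round(a),round(b),round(t,1),"circ",np.round(ce),round(rad),"cent",round(M["m10"]/M["m00"]),round(M["m01"]/M["m00"]))
bg=np.median(I[200:240,320:400].reshape(-1,3),axis=0); D=np.abs(I.astype(int)-bg).max(2)
print(bg)
rep("marker",blob((D>35),352,256,33),.010)
rep("tape",blob((S>60),295,190,16),.024)
rep("sq",blob((S>60),423,251,18),.014)
rep("sqhead",blob((S>135),428,251,10),.052)
rep("tag",blob((S>60)&(V>110),433,190,16),.0685)
rep("dispfoot",blob((V<60),426,196,24),.0)
rep("caddy",blob((S>45),180,237,62),.012)
ct=blob((S>60),423,251,18); print("sqpoly",cv2.approxPolyDP(ct,3,True)[:,0].tolist())
rep("sadA",blob((S>120),218,219,14),.028); rep("sadB",blob((S>120),218,257,14),.028)
rep("sqnest",blob((V<90),151,219,22),.0165); rep("ring",blob((V<90),184,254,22),.0165)
cv2.imwrite("pics/crop2.png",cv2.resize(I[190:285,120:240],None,fx=6,fy=6,interpolation=cv2.INTER_CUBIC))
E
```

```text
[113. 117. 117.]
marker rect 467 -202 17 45 24.3 circ [ 467. -201.] 24 cent 465 -201
tape rect 610 -30 53 54 88.7 circ [610. -30.] 28 cent 610 -31
sq rect 454 -330 46 46 51.2 circ [ 455. -329.] 29 cent 455 -330Traceback (most recent call last):
  File "<stdin>", line 15, in <module>
  File "<stdin>", line 9, in rep
ZeroDivisionError: float division by zero
```

```bash
python3 - <<'E'
from h import *
c=pickle.load(open("top0.pkl","rb")); I=c["color"]; hsv=cv2.cvtColor(I,cv2.COLOR_BGR2HSV); S=hsv[...,1]; V=hsv[...,2]
def rep(n,m,x,y,r,z):
    k=np.zeros(m.shape,np.uint8); k[y-r:y+r,x-r:x+r]=255; m=((m>0)*255).astype(np.uint8)&k
    cs,_=cv2.findContours(m,cv2.RETR_EXTERNAL,cv2.CHAIN_APPROX_NONE)
    if not cs: print(n,"none"); return
    ct=max(cs,key=cv2.contourArea)
    w=np.array([onz(c,p[0],z)[:2] for p in ct],np.float32)*1000
    (cx,cy),(a,b),t=cv2.minAreaRect(w); ce,rad=cv2.minEnclosingCircle(w)
    print(n,"rect",round(cx),round(cy),round(a),round(b),round(t,1),"circ",np.round(ce),round(rad))
D=np.abs(I.astype(int)-[113,117,117]).max(2)
rep("marker",cv2.morphologyEx((D>20).astype(np.uint8),cv2.MORPH_CLOSE,np.ones((3,3))),352,256,33,.010)
for t in (90,110): rep("sqhead",S>t,429,251,9,.052)
rep("tag",(S>60)&(V>110),433,190,16,.0685)
rep("dispfoot",V<60,426,196,24,.0)
for t in (40,55): rep("caddy",S>t,180,237,62,.012)
rep("sadA",S>110,218,219,14,.028); rep("sadB",S>110,218,257,14,.028)
rep("sqnest",V<90,151,219,19,.0165); rep("ring",V<90,184,254,19,.0165)
cv2.imwrite("pics/crop2.png",cv2.resize(I[190:285,120:240],None,fx=6,fy=6,interpolation=cv2.INTER_CUBIC))
E
```

```text
marker rect 450 -161 17 136 20.7 circ [ 451. -161.] 68
sqhead rect 451 -332 25 32 80.0 circ [ 450. -329.] 18
sqhead rect 454 -333 21 21 88.7 circ [ 454. -333.] 12
tag rect 594 -350 50 50 42.8 circ [ 594. -350.] 26
dispfoot rect 591 -344 90 78 24.7 circ [ 594. -350.] 46
caddy rect 504 250 256 190 87.6 circ [503. 253.] 156
caddy rect 504 253 250 190 87.6 circ [503. 252.] 155
sadA rect 544 150 50 65 89.7 circ [544. 140.] 35
sadB rect 455 153 49 64 87.2 circ [454. 143.] 35
sqnest rect 550 321 69 66 88.7 circ [549. 320.] 46
ring rect 460 238 77 78 44.6 circ [460. 238.] 41
```

View pics/crop2.png

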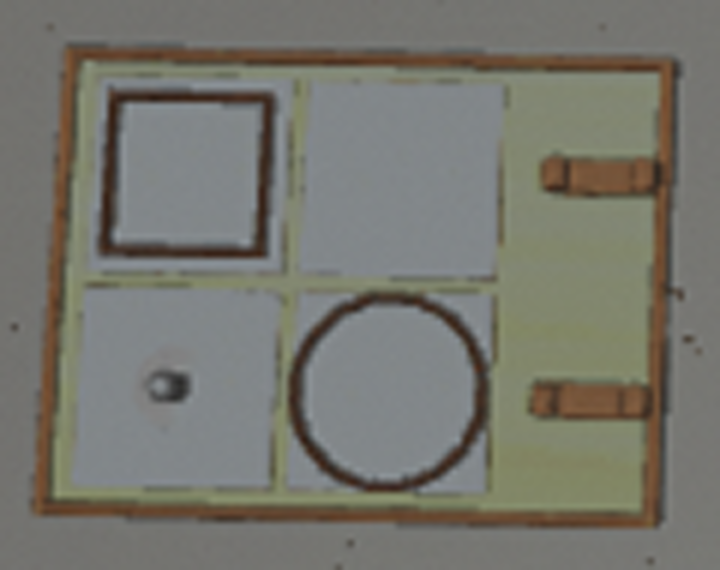

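The caddy is turned about -2.5° and measures 190x250 as it should. Its places, in mm:

| Place | x | y |
|---|---|---|
| Square nest | 550 | 321 |
| Spindle | 464 | 325 |
| Round nest | 460 | 238 |
| Pen rest | 498 | 153 |

All of these agree with the 86 mm plate pitch. Marker first.

>>> {"name": "play_rows", "arguments": {"plan": [{"x": 2.85,"y": 4.4,"z": 0,"wz": 9.53,"claw": 4.5},{"x": 2.85,"y": 4.4,"z": 0,"wz": 9.53},{"x": 2.85,"y": 4.4,"z": 0,"wz": 9.53},{"x": 2.85,"y": 4.4,"z": 0,"wz": 9.53},{"x": 2.85,"y": 4.4,"z": 0,"wz": 9.53},{"x": 2.85,"y": 4.4,"z": -1,"wz": 9.53},{"x": 2.85,"y": 4.4,"z": -2,"wz": 9.53},{"x": 2.85,"y": 4.4,"z": -2,"wz": 9.53},{"x": 2.85,"y": 4.4,"z": -2,"wz": 9.53},{"x": 2.85,"y": 4.4,"z": -2,"wz": 9.53}], "squeeze": 20}}

```text
invalid input at $.plan[0]: expected keys wx, wy, wz, x, y, z, claw
```

```bash
cat > st.py <<'E'
from plant import sense
import numpy as np
from scipy.spatial.transform import Rotation as R
def st():
    s=sense(); M=R.from_rotvec(s["tool_rot"]).as_matrix()
    print("t%.2f"%s["clock"],"tcp",(s["tcp_pos"]*1000).round(1),"yaw %.1f"%np.degrees(np.arctan2(M[1,0],M[0,0])),"zax",M[:,2].round(3),"F",s["ft_force"].round(1),"open %.1f grip %.1f"%(s["opening"]*87,s["finger_force"]),"q6 %.2f"%s["joint_pos"][5])
    return s
if __name__=="__main__": st()
E
python3 - <<'E'
from st import *; from plant import imaging; from h import *
st(); c=imaging.capture("wrist"); cv2.imwrite("pics/w1.png",c["color"]); pickle.dump(c,open("w1.pkl","wb"))
for p in [(.45,-.161,.016),(.474,-.225,.016),(.426,-.097,.016)]: print(proj(c,p,True).round())
E
```

```text
t0.15 tcp [ 165.4 -602.1  221.8] yaw 15.3 zax [-0.     0.002 -1.   ] F [ 0.9 -0.1  0.1] open 86.6 grip 0.0 q6 -0.18
[ 41. -61.]
[ 77. -78.]
[  9. -43.]
```

View pics/w1.png

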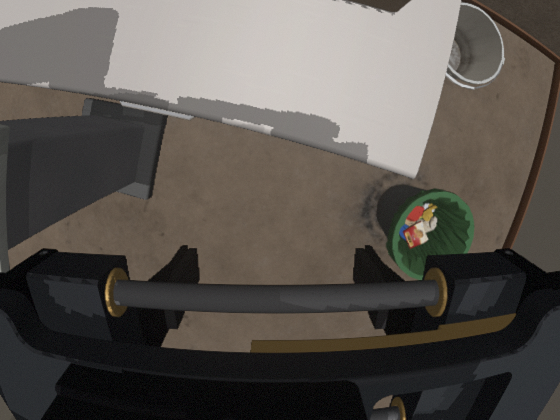

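The move was refused because every row needs all the keys, so the wrist view only shows the floor and the fingers. Resending it in full.

>>> {"name": "play_rows", "arguments": {"plan": [{"wx": 0,"wy": 0,"x": 2.85,"y": 4.4,"z": 0,"wz": 9.53,"claw": 4.5},{"wx": 0,"wy": 0,"x": 2.85,"y": 4.4,"z": 0,"wz": 9.53,"claw": 4.5},{"wx": 0,"wy": 0,"x": 2.85,"y": 4.4,"z": 0,"wz": 9.53,"claw": 4.5},{"wx": 0,"wy": 0,"x": 2.85,"y": 4.4,"z": 0,"wz": 9.53,"claw": 4.5},{"wx": 0,"wy": 0,"x": 2.85,"y": 4.4,"z": 0,"wz": 9.53,"claw": 4.5},{"wx": 0,"wy": 0,"x": 2.85,"y": 4.4,"z": -1,"wz": 9.53,"claw": 4.5},{"wx": 0,"wy": 0,"x": 2.85,"y": 4.4,"z": -2,"wz": 9.53,"claw": 4.5},{"wx": 0,"wy": 0,"x": 2.85,"y": 4.4,"z": -2,"wz": 9.53,"claw": 4.5},{"wx": 0,"wy": 0,"x": 2.85,"y": 4.4,"z": -2,"wz": 9.53,"claw": 4.5},{"wx": 0,"wy": 0,"x": 2.85,"y": 4.4,"z": -2,"wz": 9.53,"claw": 4.5}], "squeeze": 20}}

```text
clock: 1.45
tcp_pos: [0.4514, -0.1614, 0.1321]
tool_rot: [1.78, 2.587, 0.0]
ft_force: [0.3, -1.5, 0.1]
opening: 0.515
finger_force: 0.0
```

```bash
python3 - <<'E'
from st import *; from plant import imaging; from h import *
st(); c=imaging.capture("wrist"); pickle.dump(c,open("w2.pkl","wb"))
I=c["color"].copy()
for p in [(.45,-.161,.016),(.474,-.225,.016),(.426,-.097,.016)]: u=proj(c,p,True).round(); print(u); cv2.circle(I,tuple(int(v) for v in u),4,(0,0,255),1)
cv2.imwrite("pics/w2.png",I)
E
```

```text
t1.45 tcp [ 451.4 -161.4  132.1] yaw 110.9 zax [ 0.001 -0.    -1.   ] F [ 0.3 -1.5  0.1] open 44.8 grip 0.0 q6 -0.94
[274. 207.]
[274. 276.]
[275. 130.]
```

View pics/w2.png

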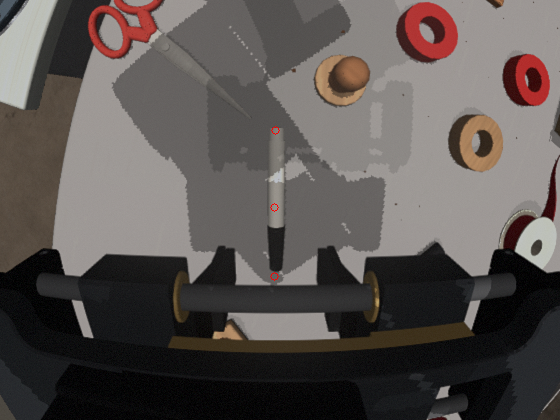

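The wrist view shows the marker lined up and centred under the fingers, ends at (276,127) and (275,270), and matching the predicted points. Descend and grip.

>>> {"name": "play_rows", "arguments": {"plan": [{"wx": 0,"wy": 0,"wz": 0,"x": 0,"y": 0,"z": -4,"claw": 4.5},{"wx": 0,"wy": 0,"wz": 0,"x": -0.1,"y": 0,"z": -4,"claw": 4.5},{"wx": 0,"wy": 0,"wz": 0,"x": 0,"y": 0,"z": -3,"claw": 4.5},{"wx": 0,"wy": 0,"wz": 0,"x": 0,"y": 0,"z": -1.7,"claw": 4.5},{"wx": 0,"wy": 0,"wz": 0,"x": 0,"y": 0,"z": 0,"claw": 0.5},{"wx": 0,"wy": 0,"wz": 0,"x": 0,"y": 0,"z": 0,"claw": 0.5},{"wx": 0,"wy": 0,"wz": 0,"x": 0,"y": 0,"z": 0,"claw": 0.5},{"wx": 0,"wy": 0,"wz": 0,"x": 0,"y": 0,"z": 0,"claw": 0.5},{"wx": 0,"wy": 0,"wz": 0,"x": 0,"y": 0,"z": 0,"claw": 0.5}]}}

```text
clock: 2.62
tcp_pos: [0.45, -0.163, 0.0064]
tool_rot: [1.786, 2.582, 0.0]
ft_force: [-0.4, 0.9, 5.4]
opening: 0.17
finger_force: 20.0
```

>>> {"name": "play_rows", "arguments": {"plan": [{"wx": 0,"wy": 0,"wz": 0,"x": 0,"y": 0,"z": 4,"claw": 0.5},{"wx": 0,"wy": 0,"wz": 0,"x": 0,"y": 0,"z": 5,"claw": 0.5},{"wx": 0,"wy": 0,"wz": 8.3,"x": 0.6,"y": 3.95,"z": 1,"claw": 0.5},{"wx": 0,"wy": 0,"wz": 8.3,"x": 0.6,"y": 3.95,"z": 0,"claw": 0.5},{"wx": 0,"wy": 0,"wz": 8.3,"x": 0.6,"y": 3.95,"z": 0,"claw": 0.5},{"wx": 0,"wy": 0,"wz": 8.3,"x": 0.6,"y": 3.95,"z": 0,"claw": 0.5},{"wx": 0,"wy": 0,"wz": 8.3,"x": 0.6,"y": 3.95,"z": 0,"claw": 0.5},{"wx": 0,"wy": 0,"wz": 8.3,"x": 0.6,"y": 3.95,"z": 0,"claw": 0.5},{"wx": 0,"wy": 0,"wz": 8.3,"x": 0.6,"y": 3.95,"z": 0,"claw": 0.5},{"wx": 0,"wy": 0,"wz": 8.3,"x": 0.6,"y": 3.95,"z": 0,"claw": 0.5}]}}

```text
clock: 3.88
tcp_pos: [0.4971, 0.1547, 0.1055]
tool_rot: [-0.073, -3.14, 0.0]
ft_force: [0.8, -0.4, -0.7]
opening: 0.172
finger_force: 20.0
```

```bash
python3 - <<'E'
from st import *; from plant import imaging; from h import *
st(); c=imaging.capture("wrist"); pickle.dump(c,open("w3.pkl","wb"))
I=c["color"].copy()
for p in [(.543,.1515,.023),(.454,.1555,.023),(.46,.2385,.012),(.464,.325,.033),(.55,.321,.012)]: u=proj(c,p,True).round(); print(u); cv2.circle(I,tuple(int(v) for v in u),4,(0,0,255),1)
cv2.imwrite("pics/w3.png",I)
E
```

```text
t3.88 tcp [497.1 154.7 105.5] yaw 177.3 zax [-0. -0. -1.] F [ 0.8 -0.4 -0.7] open 15.0 grip 20.0 q6 -1.44
[274. 271.]
[273. 165.]
[375. 167.]
[476. 175.]
[450. 259.]
```

View pics/w3.png

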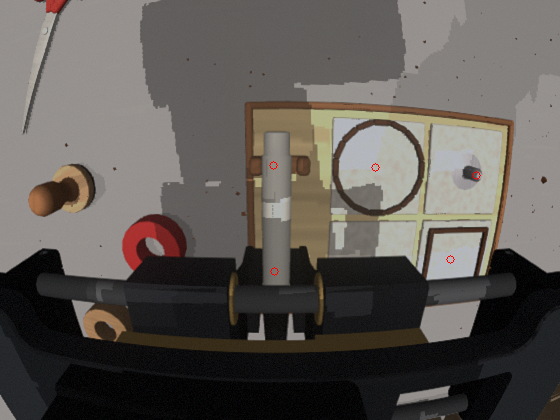

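The marker is held along the rest. The saddle at (280,165) seems a few pixels right of the prediction (273,165), so I'll measure that offset before lowering.

```bash
python3 - <<'E'
from h import *
w=pickle.load(open("w3.pkl","rb")); t=pickle.load(open("top0.pkl","rb"))
I=w["color"][150:180,244:318]; cv2.imwrite("pics/c3.png",np.hstack([cv2.resize(I,(592,240),interpolation=cv2.INTER_NEAREST)]))
h=cv2.cvtColor(t["color"],cv2.COLOR_BGR2HSV)[...,1]
print("top S rows"); 
for r in (218,219,220,256,257): print(r,h[r,206:236].tolist())
for u in (250,262,298,310,280): print(u,onz(w,(u,165),.028,True).round(4))
print("ring",onz(w,(378.5,167),.0165,True).round(4),"spindle top",onz(w,(477,175),.033,True).round(4), "tcp px",proj(w,(.4971,.1547,.1),True))
E
```

```text
top S rows
218 [44, 42, 45, 65, 118, 133, 129, 129, 108, 130, 129, 129, 131, 130, 128, 129, 132, 130, 131, 130, 129, 130, 126, 85, 121, 121, 13, 8, 9, 11]
219 [42, 42, 43, 62, 114, 132, 131, 126, 107, 129, 127, 131, 127, 131, 124, 129, 126, 129, 131, 130, 127, 132, 126, 83, 120, 122, 9, 8, 11, 9]
220 [38, 36, 41, 59, 101, 132, 128, 126, 115, 129, 129, 129, 129, 129, 129, 131, 130, 128, 132, 129, 132, 127, 121, 93, 121, 110, 9, 9, 9, 11]
256 [47, 65, 87, 130, 126, 121, 114, 124, 129, 128, 132, 128, 131, 125, 126, 129, 125, 119, 126, 129, 124, 120, 117, 130, 51, 11, 8, 9, 9, 9]
257 [48, 63, 92, 133, 126, 122, 112, 125, 126, 126, 131, 132, 124, 129, 129, 124, 128, 117, 129, 126, 125, 120, 110, 135, 53, 8, 8, 9, 9, 9]
250 [0.4526 0.1382 0.028 ]
262 [0.4531 0.1471 0.028 ]
298 [0.4543 0.1739 0.028 ]
310 [0.4547 0.1829 0.028 ]
280 [0.4537 0.1605 0.028 ]
ring [0.4594 0.24   0.0165] spindle top [0.4641 0.3261 0.033 ] tcp px [274.74288016 259.5741051 ]
```

View pics/c3.png

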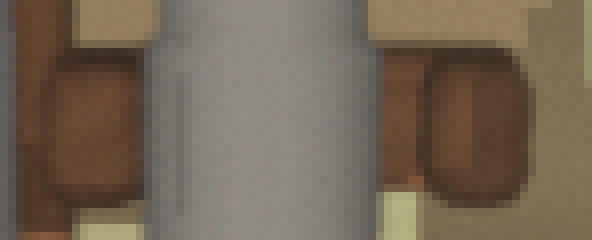

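>>> {"name": "play_rows", "arguments": {"plan": [{"wx": 0,"wy": 0,"wz": 0,"x": 0.1,"y": 0.23,"z": -3,"claw": 0.5},{"wx": 0,"wy": 0,"wz": 0,"x": 0,"y": 0,"z": -3,"claw": 0.5},{"wx": 0,"wy": 0,"wz": 0,"x": 0,"y": 0,"z": -1,"claw": 0.5},{"wx": 0,"wy": 0,"wz": 0,"x": 0,"y": 0,"z": -0.6,"claw": 0.5},{"wx": 0,"wy": 0,"wz": 0,"x": 0,"y": 0,"z": -0.4,"claw": 0.5},{"wx": 0,"wy": 0,"wz": 0,"x": 0,"y": 0,"z": 0,"claw": 0.5}]}}

```text
clock: 4.68
tcp_pos: [0.4988, 0.1555, 0.026]
tool_rot: [0.081, 3.14, 0.0]
ft_force: [0.1, -0.2, -0.0]
opening: 0.171
finger_force: 20.0
```

>>> {"name": "play_rows", "arguments": {"plan": [{"wx": 0,"wy": 0,"wz": 0,"x": 0,"y": 0.1,"z": -0.15,"claw": 0.5},{"wx": 0,"wy": 0,"wz": 0,"x": 0,"y": 0,"z": 0,"claw": 0.5},{"wx": 0,"wy": 0,"wz": 0,"x": 0,"y": 0,"z": 0,"claw": 0.5}]}}

```text
clock: 5.05
tcp_pos: [0.4989, 0.1567, 0.0244]
tool_rot: [0.081, 3.139, 0.0]
ft_force: [-0.2, 1.5, 2.5]
opening: 0.168
finger_force: 20.0
```

>>> {"name": "play_rows", "arguments": {"plan": [{"wx": 0,"wy": 0,"wz": 0,"x": 0,"y": 0,"z": 0,"claw": 3.2},{"wx": 0,"wy": 0,"wz": 0,"x": 0,"y": 0,"z": 0,"claw": 3.2},{"wx": 0,"wy": 0,"wz": 0,"x": 0,"y": 0,"z": 1,"claw": 3.2},{"wx": 0,"wy": 0,"wz": 0,"x": 0,"y": 0,"z": 4,"claw": 3.2},{"wx": 0,"wy": 0,"wz": 0,"x": 0,"y": 0,"z": 4,"claw": 3.2},{"wx": 0,"wy": 0,"wz": 0,"x": 2.8,"y": -4.7,"z": 0,"claw": 7.8},{"wx": 0,"wy": 0,"wz": 0,"x": 2.8,"y": -4.7,"z": 0,"claw": 7.8},{"wx": 0,"wy": 0,"wz": 0,"x": 2.8,"y": -4.7,"z": 0,"claw": 7.8},{"wx": 0,"wy": 0,"wz": 0,"x": 2.7,"y": -4.6,"z": 0,"claw": 7.8},{"wx": 0,"wy": 0,"wz": 0,"x": 0,"y": 0,"z": 0,"claw": 7.8}]}}

```text
clock: 6.3
tcp_pos: [0.6122, -0.0345, 0.1149]
tool_rot: [0.088, 3.136, -0.002]
ft_force: [-0.8, 0.8, 0.1]
opening: 0.843
finger_force: 0.0
```

```bash
python3 - <<'E'
from st import *; from plant import imaging; from h import *
st(); c=imaging.capture("wrist"); pickle.dump(c,open("w4.pkl","wb")); t=imaging.capture("top")
I=c["color"].copy()
for p in [(.61,-.03,.024)]: u=proj(c,p,True).round(); print(u); cv2.circle(I,tuple(int(v) for v in u),4,(0,0,255),1)
cv2.imwrite("pics/w4.png",np.hstack([I[:,:],cv2.resize(t["color"][190:285,120:240],(240,190),interpolation=cv2.INTER_CUBIC).repeat(1,0) if 0 else np.vstack([cv2.resize(t["color"][190:285,120:240],(240,190),interpolation=cv2.INTER_CUBIC),np.zeros((230,240,3),np.uint8)])]))
E
```

```text
t6.30 tcp [612.2 -34.5 114.9] yaw 176.8 zax [ 0.004 -0.002 -1.   ] F [-0.8  0.8  0.1] open 73.3 grip 0.0 q6 -1.75
[280. 213.]
```

View pics/w4.png

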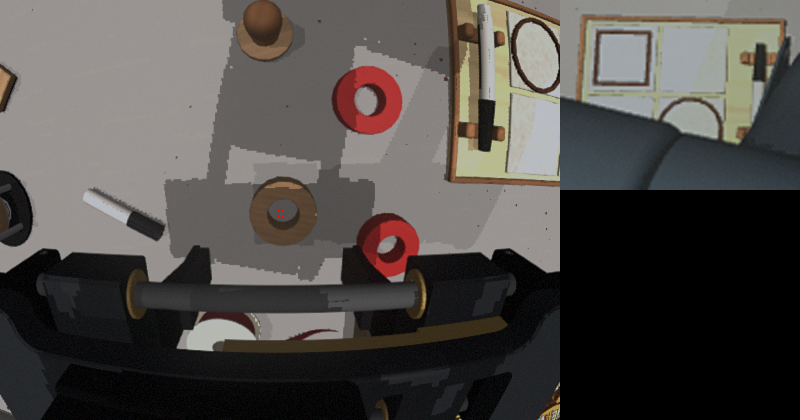

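The small top view shows the marker lying across both saddles. The tape ring centre is near (283,209), about 3 mm from the prediction. Descend and grip.

>>> {"name": "play_rows", "arguments": {"plan": [{"wx": 0,"wy": 0,"wz": 0,"x": -0.3,"y": 0.55,"z": 0,"claw": 7.6},{"wx": 0,"wy": 0,"wz": 0,"x": 0,"y": 0,"z": -4,"claw": 7.6},{"wx": 0,"wy": 0,"wz": 0,"x": 0,"y": 0,"z": -4,"claw": 7.6},{"wx": 0,"wy": 0,"wz": 0,"x": 0,"y": 0,"z": -2.4,"claw": 7.6},{"wx": 0,"wy": 0,"wz": 0,"x": 0,"y": 0,"z": 0,"claw": 4},{"wx": 0,"wy": 0,"wz": 0,"x": 0,"y": 0,"z": 0,"claw": 4},{"wx": 0,"wy": 0,"wz": 0,"x": 0,"y": 0,"z": 0,"claw": 4},{"wx": 0,"wy": 0,"wz": 0,"x": 0,"y": 0,"z": 0,"claw": 4}]}}

```text
clock: 7.4
tcp_pos: [0.6072, -0.0247, 0.0115]
tool_rot: [0.081, 3.138, -0.0]
ft_force: [0.7, 2.2, 3.1]
opening: 0.636
finger_force: 19.8
```

>>> {"name": "play_rows", "arguments": {"plan": [{"wx": 0,"wy": 0,"wz": 0,"x": 0,"y": 0,"z": 4,"claw": 4},{"wx": 0,"wy": 0,"wz": 0,"x": 0,"y": 0,"z": 5,"claw": 4},{"wx": 0,"wy": 0,"wz": 0,"x": -2.05,"y": 5,"z": 0,"claw": 4},{"wx": 0,"wy": 0,"wz": 0,"x": -2.05,"y": 5,"z": 0,"claw": 4},{"wx": 0,"wy": 0,"wz": 0,"x": -2.05,"y": 5,"z": 0,"claw": 4},{"wx": 0,"wy": 0,"wz": 0,"x": -2.05,"y": 5,"z": 0,"claw": 4},{"wx": 0,"wy": 0,"wz": 0,"x": -2.05,"y": 5,"z": 0,"claw": 4},{"wx": 0,"wy": 0,"wz": 0,"x": -2.05,"y": 5,"z": 0,"claw": 4},{"wx": 0,"wy": 0,"wz": 0,"x": -2.05,"y": 5,"z": 0,"claw": 4},{"wx": 0,"wy": 0,"wz": 0,"x": 0,"y": 0,"z": 0,"claw": 4}]}}

```text
clock: 8.65
tcp_pos: [0.461, 0.3282, 0.1006]
tool_rot: [0.072, 3.14, 0.001]
ft_force: [0.5, -0.3, -0.2]
opening: 0.632
finger_force: 19.7
```

```bash
python3 - <<'E'
from st import *; from plant import imaging; from h import *
s=st(); c=imaging.capture("wrist"); pickle.dump(c,open("w5.pkl","wb"))
I=c["color"].copy()
for p in [(.464,.3255,.033),(s["tcp_pos"][0],s["tcp_pos"][1],s["tcp_pos"][2]+.012)]: u=proj(c,p,True).round(); print(u); cv2.circle(I,tuple(int(v) for v in u),4,(0,0,255),1)
cv2.imwrite("pics/w5.png",I)
E
```

```text
t8.65 tcp [461.  328.2 100.6] yaw 177.4 zax [ 0.001  0.001 -1.   ] F [ 0.5 -0.3 -0.2] open 55.0 grip 19.7 q6 -1.10
[271. 229.]
[275. 274.]
```

View pics/w5.png

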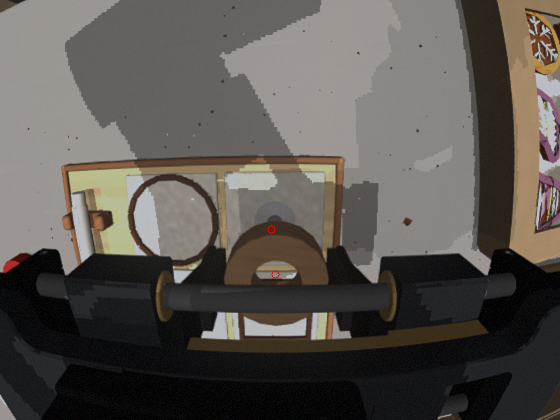

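>>> {"name": "play_rows", "arguments": {"plan": [{"wx": 0,"wy": 0,"wz": 0,"x": 0.3,"y": -0.17,"z": -2,"claw": 4},{"wx": 0,"wy": 0,"wz": 0,"x": 0,"y": 0,"z": -2,"claw": 4},{"wx": 0,"wy": 0,"wz": 0,"x": 0,"y": 0,"z": -1.3,"claw": 4},{"wx": 0,"wy": 0,"wz": 0,"x": 0,"y": 0,"z": -0.7,"claw": 4},{"wx": 0,"wy": 0,"wz": 0,"x": 0,"y": 0,"z": -0.4,"claw": 4},{"wx": 0,"wy": 0,"wz": 0,"x": 0,"y": 0,"z": 0,"claw": 4}]}}

```text
clock: 9.45
tcp_pos: [0.4661, 0.3229, 0.036]
tool_rot: [-0.082, -3.14, 0.0]
ft_force: [-0.4, 0.7, 0.1]
opening: 0.631
finger_force: 19.8
```

>>> {"name": "play_rows", "arguments": {"plan": [{"wx": 0,"wy": 0,"wz": 0,"x": -0.2,"y": 0.3,"z": -0.4,"claw": 4},{"wx": 0,"wy": 0,"wz": 0,"x": 0,"y": 0,"z": -0.4,"claw": 4},{"wx": 0,"wy": 0,"wz": 0,"x": 0,"y": 0,"z": -0.3,"claw": 4},{"wx": 0,"wy": 0,"wz": 0,"x": 0,"y": 0,"z": -0.1,"claw": 4},{"wx": 0,"wy": 0,"wz": 0,"x": 0,"y": 0,"z": 0,"claw": 4}]}}

```text
clock: 10.07
tcp_pos: [0.4623, 0.3269, 0.0244]
tool_rot: [-0.081, -3.138, -0.0]
ft_force: [-4.7, 1.4, 6.6]
opening: 0.627
finger_force: 20.0
```

>>> {"name": "play_rows", "arguments": {"plan": [{"wx": 0,"wy": 0,"wz": 0,"x": 0,"y": 0,"z": 0,"claw": 6.6},{"wx": 0,"wy": 0,"wz": 0,"x": 0,"y": 0,"z": 0,"claw": 6.6},{"wx": 0,"wy": 0,"wz": 0,"x": 0,"y": 0,"z": 1.5,"claw": 6.6},{"wx": 0,"wy": 0,"wz": 0,"x": 0,"y": 0,"z": 5,"claw": 6.6},{"wx": 0,"wy": 0,"wz": 0,"x": 0,"y": 0,"z": 5,"claw": 6.6},{"wx": 0,"wy": 0,"wz": -3.5,"x": 0,"y": -5.5,"z": 0,"claw": 6.6},{"wx": 0,"wy": 0,"wz": -3.5,"x": 0,"y": -5.5,"z": 0,"claw": 6.6},{"wx": 0,"wy": 0,"wz": -3.5,"x": 0,"y": -5.5,"z": 0,"claw": 6.6},{"wx": 0,"wy": 0,"wz": -3.5,"x": 0,"y": -5.5,"z": 0,"claw": 6.6},{"wx": 0,"wy": 0,"wz": -3.5,"x": 0,"y": -5.5,"z": 0,"claw": 6.6}]}}

```text
clock: 11.32
tcp_pos: [0.4643, 0.0495, 0.1401]
tool_rot: [0.56, 3.089, -0.0]
ft_force: [0.7, 0.3, -0.0]
opening: 0.763
finger_force: 0.0
```

>>> {"name": "play_rows", "arguments": {"plan": [{"wx": 0,"wy": 0,"wz": -3.5,"x": -0.2,"y": -5.5,"z": 0,"claw": 6.6},{"wx": 0,"wy": 0,"wz": -3.5,"x": -0.2,"y": -5.5,"z": 0,"claw": 6.6},{"wx": 0,"wy": 0,"wz": -3.5,"x": -0.2,"y": -5.5,"z": 0,"claw": 6.6},{"wx": 0,"wy": 0,"wz": -3.5,"x": -0.2,"y": -5.5,"z": 0,"claw": 6.6},{"wx": 0,"wy": 0,"wz": -3.5,"x": 0,"y": -5.5,"z": 0,"claw": 6.6},{"wx": 0,"wy": 0,"wz": 0,"x": 0,"y": -5.5,"z": 0,"claw": 6.6},{"wx": 0,"wy": 0,"wz": 0,"x": 0,"y": -5,"z": 0,"claw": 6.6},{"wx": 0,"wy": 0,"wz": 0,"x": 0,"y": 0,"z": 0,"claw": 6.6},{"wx": 0,"wy": 0,"wz": 0,"x": 0,"y": 0,"z": 0,"claw": 6.6}]}}

```text
clock: 12.45
tcp_pos: [0.4553, -0.328, 0.1393]
tool_rot: [-1.023, -2.97, -0.001]
ft_force: [0.2, 0.1, 0.1]
opening: 0.759
finger_force: 0.0
```

```bash
python3 - <<'E'
from st import *; from plant import imaging; from h import *
s=st(); c=imaging.capture("wrist"); pickle.dump(c,open("w6.pkl","wb")); t=imaging.capture("top"); pickle.dump(t,open("t6.pkl","wb"))
I=c["color"].copy()
for p in [(.454,-.33,.014),(.454,-.33,.065)]: u=proj(c,p,True).round(); print(u); cv2.circle(I,tuple(int(v) for v in u),4,(0,0,255),1)
cv2.imwrite("pics/w6.png",np.hstack([I,np.vstack([cv2.resize(t["color"][190:285,120:240],(240,190),interpolation=cv2.INTER_CUBIC),np.zeros((230,240,3),np.uint8)])]))
E
```

```text
t12.45 tcp [ 455.3 -328.   139.3] yaw 142.0 zax [-0.001  0.001 -1.   ] F [0.2 0.1 0.1] open 66.0 grip 0.0 q6 -1.73
[273. 206.]
[272. 223.]
```

View pics/w6.png

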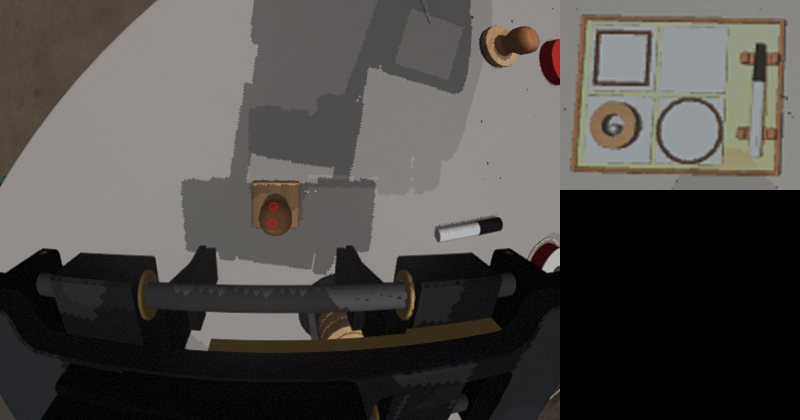

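The top inset shows the roll on its spindle and the marker in the rest. The stamp foot is square to the tool, centre (275,204), about 2 px from the prediction. Descend and grip the handle.

>>> {"name": "play_rows", "arguments": {"plan": [{"wx": 0,"wy": 0,"wz": 0,"x": 0,"y": 0,"z": -4,"claw": 6},{"wx": 0,"wy": 0,"wz": 0,"x": 0,"y": 0,"z": -4,"claw": 6},{"wx": 0,"wy": 0,"wz": 0,"x": 0,"y": 0,"z": -2.9,"claw": 6},{"wx": 0,"wy": 0,"wz": 0,"x": 0,"y": 0,"z": 0,"claw": 1.5},{"wx": 0,"wy": 0,"wz": 0,"x": 0,"y": 0,"z": 0,"claw": 1.5},{"wx": 0,"wy": 0,"wz": 0,"x": 0,"y": 0,"z": 0,"claw": 1.5},{"wx": 0,"wy": 0,"wz": 0,"x": 0,"y": 0,"z": 0,"claw": 1.5},{"wx": 0,"wy": 0,"wz": 0,"x": 0,"y": 0,"z": 0,"claw": 1.5},{"wx": 0,"wy": 0,"wz": 0,"x": 0,"y": 0,"z": 0,"claw": 1.5}], "squeeze": 25}}

```text
clock: 13.68
tcp_pos: [0.4563, -0.3293, 0.0311]
tool_rot: [1.021, 2.969, -0.002]
ft_force: [-1.0, -0.1, 6.8]
opening: 0.294
finger_force: 25.0
```

>>> {"name": "play_rows", "arguments": {"plan": [{"wx": 0,"wy": 0,"wz": 0,"x": 0,"y": 0,"z": 3,"claw": 1.5},{"wx": 0,"wy": 0,"wz": 0,"x": 0,"y": 0,"z": 5,"claw": 1.5},{"wx": 0,"wy": 0,"wz": 2.7,"x": 0.7,"y": 5,"z": 1,"claw": 1.5},{"wx": 0,"wy": 0,"wz": 2.7,"x": 0.7,"y": 5,"z": 0,"claw": 1.5},{"wx": 0,"wy": 0,"wz": 2.7,"x": 0.7,"y": 5,"z": 0,"claw": 1.5},{"wx": 0,"wy": 0,"wz": 2.7,"x": 0.7,"y": 5,"z": 0,"claw": 1.5},{"wx": 0,"wy": 0,"wz": 2.7,"x": 0.7,"y": 5,"z": 0,"claw": 1.5},{"wx": 0,"wy": 0,"wz": 2.7,"x": 0.7,"y": 5,"z": 0,"claw": 1.5},{"wx": 0,"wy": 0,"wz": 2.7,"x": 0.7,"y": 5,"z": 0,"claw": 1.5}]}}

```text
clock: 14.8
tcp_pos: [0.5047, 0.023, 0.1199]
tool_rot: [-0.518, -3.098, -0.0]
ft_force: [-0.2, 0.3, -1.0]
opening: 0.3
finger_force: 25.0
```

>>> {"name": "play_rows", "arguments": {"plan": [{"wx": 0,"wy": 0,"wz": 2.7,"x": 0.8,"y": 5,"z": 0,"claw": 1.5},{"wx": 0,"wy": 0,"wz": 2.7,"x": 0.8,"y": 5,"z": 0,"claw": 1.5},{"wx": 0,"wy": 0,"wz": 2.7,"x": 0.8,"y": 5,"z": 0,"claw": 1.5},{"wx": 0,"wy": 0,"wz": 2.7,"x": 0.8,"y": 5,"z": 0,"claw": 1.5},{"wx": 0,"wy": 0,"wz": 2.7,"x": 0.8,"y": 5,"z": 0,"claw": 1.5},{"wx": 0,"wy": 0,"wz": 2.7,"x": 0.5,"y": 5,"z": 0,"claw": 1.5},{"wx": 0,"wy": 0,"wz": 0,"x": 0,"y": 0,"z": 0,"claw": 1.5},{"wx": 0,"wy": 0,"wz": 0,"x": 0,"y": 0,"z": 0,"claw": 1.5},{"wx": 0,"wy": 0,"wz": 0,"x": 0,"y": 0,"z": 0,"claw": 1.5}]}}

```text
clock: 15.92
tcp_pos: [0.5495, 0.32, 0.1197]
tool_rot: [-0.081, -3.139, 0.001]
ft_force: [0.2, -0.4, -1.1]
opening: 0.299
finger_force: 25.0
```

```bash
python3 - <<'E'
from st import *; from plant import imaging; from h import *
s=st(); c=imaging.capture("wrist"); pickle.dump(c,open("w7.pkl","wb"))
I=c["color"].copy(); x,y,z=s["tcp_pos"]
for p in [(.55,.322,.0165),(x,y,z-.03)]: u=proj(c,p,True).round(); print(u); cv2.circle(I,tuple(int(v) for v in u),4,(0,0,255),1)
cv2.imwrite("pics/w7.png",I)
E
```

```text
t15.93 tcp [549.5 320.  119.7] yaw 177.1 zax [-0.001 -0.001 -1.   ] F [ 0.2 -0.4 -1.1] open 26.0 grip 25.0 q6 -1.17
[277. 212.]
[275. 244.]
```

View pics/w7.png

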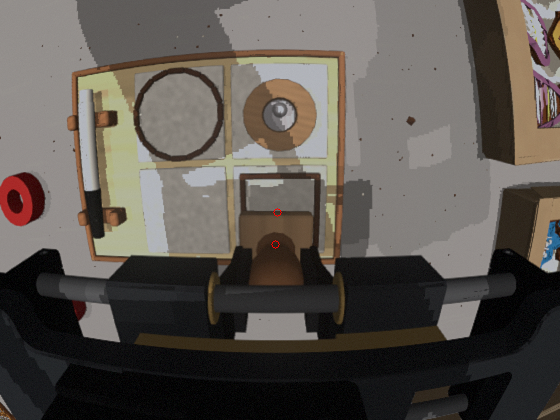

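The roll sits on the spindle at (281,115). The nest's centre column is 280 and the foot's is 276, so I'll shift y by 3 mm and lower.

>>> {"name": "play_rows", "arguments": {"plan": [{"wx": 0,"wy": 0,"wz": 0,"x": 0.05,"y": 0.3,"z": -2,"claw": 1.5},{"wx": 0,"wy": 0,"wz": 0,"x": 0,"y": 0,"z": -3,"claw": 1.5},{"wx": 0,"wy": 0,"wz": 0,"x": 0,"y": 0,"z": -1.5,"claw": 1.5},{"wx": 0,"wy": 0,"wz": 0,"x": 0,"y": 0,"z": -0.6,"claw": 1.5},{"wx": 0,"wy": 0,"wz": 0,"x": 0,"y": 0,"z": -0.4,"claw": 1.5},{"wx": 0,"wy": 0,"wz": 0,"x": 0,"y": 0,"z": 0,"claw": 1.5},{"wx": 0,"wy": 0,"wz": 0,"x": 0,"y": 0,"z": 0,"claw": 1.5}]}}

```text
clock: 16.85
tcp_pos: [0.5509, 0.3247, 0.0458]
tool_rot: [0.078, 3.139, 0.001]
ft_force: [0.4, 0.6, -1.2]
opening: 0.296
finger_force: 25.0
```

>>> {"name": "play_rows", "arguments": {"plan": [{"wx": 0,"wy": 0,"wz": 0,"x": 0,"y": -0.1,"z": -0.2,"claw": 1.5},{"wx": 0,"wy": 0,"wz": 0,"x": 0,"y": 0,"z": -0.1,"claw": 1.5},{"wx": 0,"wy": 0,"wz": 0,"x": 0,"y": 0,"z": 0,"claw": 1.5}]}}

```text
clock: 17.23
tcp_pos: [0.5508, 0.3234, 0.0431]
tool_rot: [0.078, 3.14, 0.0]
ft_force: [-1.3, -0.5, 5.2]
opening: 0.299
finger_force: 25.0
```

>>> {"name": "play_rows", "arguments": {"plan": [{"wx": 0,"wy": 0,"wz": 0,"x": 0,"y": 0,"z": 0,"claw": 4.5},{"wx": 0,"wy": 0,"wz": 0,"x": 0,"y": 0,"z": 0,"claw": 4.5},{"wx": 0,"wy": 0,"wz": 0,"x": 0,"y": 0,"z": 2,"claw": 4.5},{"wx": 0,"wy": 0,"wz": 0,"x": 0,"y": 0,"z": 5,"claw": 4.5},{"wx": 0,"wy": 0,"wz": 0,"x": 0,"y": 0,"z": 5,"claw": 4.5},{"wx": 0,"wy": 0,"wz": -5.6,"x": 0.3,"y": -4.8,"z": 0,"claw": 7.5},{"wx": 0,"wy": 0,"wz": -5.6,"x": 0.3,"y": -4.8,"z": 0,"claw": 7.5},{"wx": 0,"wy": 0,"wz": -5.6,"x": 0.3,"y": -4.8,"z": 0,"claw": 7.5},{"wx": 0,"wy": 0,"wz": -5.6,"x": 0.3,"y": -4.8,"z": 0,"claw": 7.5},{"wx": 0,"wy": 0,"wz": -5.6,"x": 0.3,"y": -4.8,"z": 0,"claw": 7.5}]}}

```text
clock: 18.48
tcp_pos: [0.5659, 0.082, 0.1634]
tool_rot: [0.84, 3.025, 0.001]
ft_force: [0.1, 0.5, -0.3]
opening: 0.855
finger_force: 0.0
```

>>> {"name": "play_rows", "arguments": {"plan": [{"wx": 0,"wy": 0,"wz": -5.6,"x": 0.3,"y": -4.8,"z": 0,"claw": 7.5},{"wx": 0,"wy": 0,"wz": -5.6,"x": 0.3,"y": -4.8,"z": 0,"claw": 7.5},{"wx": 0,"wy": 0,"wz": -5.6,"x": 0.3,"y": -4.8,"z": 0,"claw": 7.5},{"wx": 0,"wy": 0,"wz": -5.6,"x": 0.3,"y": -4.8,"z": 0,"claw": 7.5},{"wx": 0,"wy": 0,"wz": -5.6,"x": 0.3,"y": -4.8,"z": 0,"claw": 7.5},{"wx": 0,"wy": 0,"wz": -5.6,"x": 0.4,"y": -4.8,"z": 0,"claw": 7.5},{"wx": 0,"wy": 0,"wz": -5.6,"x": 0.4,"y": -4.8,"z": 0,"claw": 7.5},{"wx": 0,"wy": 0,"wz": -5.6,"x": 0.4,"y": -4.8,"z": 0,"claw": 7.5},{"wx": 0,"wy": 0,"wz": 0,"x": 0,"y": 0,"z": 0,"claw": 7.5},{"wx": 0,"wy": 0,"wz": 0,"x": 0,"y": 0,"z": 0,"claw": 7.5}]}}

```text
clock: 19.73
tcp_pos: [0.5921, -0.3001, 0.1626]
tool_rot: [-1.926, -2.481, -0.001]
ft_force: [-0.2, -0.7, -0.9]
opening: 0.861
finger_force: 0.0
```

```bash
python3 - <<'E'
from st import *; from plant import imaging; from h import *
s=st(); c=imaging.capture("wrist"); pickle.dump(c,open("w8.pkl","wb")); t=imaging.capture("top")
I=c["color"].copy()
a=np.radians(9); C=np.array([.594,-.349])
for p in [(*C,.0685)]+[(*(C+.033*np.array([np.cos(a+np.pi/4+k*np.pi/2),np.sin(a+np.pi/4+k*np.pi/2)])),.058) for k in range(4)]: u=proj(c,p,True).round(); print(u); cv2.circle(I,tuple(int(v) for v in u),3,(0,0,255),1)
cv2.imwrite("pics/w8.png",np.hstack([I,np.vstack([cv2.resize(t["color"][190:285,120:240],(240,190),interpolation=cv2.INTER_CUBIC),np.zeros((230,240,3),np.uint8)])]))
E
```

```text
t19.73 tcp [ 592.1 -300.1  162.6] yaw 104.3 zax [-0.     0.001 -1.   ] F [-0.2 -0.7 -0.9] open 74.9 grip 0.0 q6 -0.89
[264. 268.]
[293. 241.]
[240. 237.]
[237. 283.]
[287. 287.]
```

View pics/w8.png

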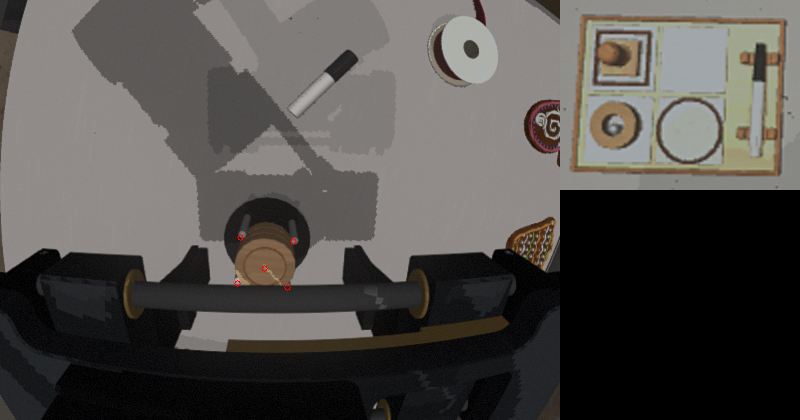

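The inset shows the stamp inside its nest. The posts (240,235) and (294,239) match the predicted ring. I'm one step short, so I'll move on and descend to the top tag.

>>> {"name": "play_rows", "arguments": {"plan": [{"wx": 0,"wy": 0,"wz": -5.3,"x": 0.35,"y": -4.8,"z": 0,"claw": 7.5},{"wx": 0,"wy": 0,"wz": 0,"x": 0,"y": 0,"z": -4,"claw": 7.5},{"wx": 0,"wy": 0,"wz": 0,"x": 0,"y": 0,"z": -4,"claw": 7.5},{"wx": 0,"wy": 0,"wz": 0,"x": 0,"y": 0,"z": -1.5,"claw": 7.5},{"wx": 0,"wy": 0,"wz": 0,"x": 0,"y": 0,"z": -0.6,"claw": 7.5},{"wx": 0,"wy": 0,"wz": 0,"x": 0,"y": 0,"z": 0,"claw": 7.5},{"wx": 0,"wy": 0,"wz": 0,"x": 0,"y": 0,"z": 0,"claw": 7.5}]}}

```text
clock: 20.7
tcp_pos: [0.5969, -0.3491, 0.0628]
tool_rot: [2.037, 2.388, 0.0]
ft_force: [0.3, 0.1, 1.2]
opening: 0.861
finger_force: 0.0
```

>>> {"name": "play_rows", "arguments": {"plan": [{"wx": 0,"wy": 0,"wz": 0,"x": -0.1,"y": 0,"z": -0.5,"claw": 7.5},{"wx": 0,"wy": 0,"wz": 0,"x": 0,"y": 0,"z": 0,"claw": 6.2},{"wx": 0,"wy": 0,"wz": 0,"x": 0,"y": 0,"z": 0,"claw": 5.7},{"wx": 0,"wy": 0,"wz": 0,"x": 0,"y": 0,"z": 0,"claw": 4},{"wx": 0,"wy": 0,"wz": 0,"x": 0,"y": 0,"z": 0,"claw": 4},{"wx": 0,"wy": 0,"wz": 0,"x": 0,"y": 0,"z": 0,"claw": 4},{"wx": 0,"wy": 0,"wz": 0,"x": 0,"y": 0,"z": 0,"claw": 4}], "squeeze": 15}}

```text
clock: 21.58
tcp_pos: [0.5949, -0.3487, 0.0561]
tool_rot: [2.039, 2.39, -0.0]
ft_force: [-0.3, 0.0, 0.1]
opening: 0.611
finger_force: 15.0
```

>>> {"name": "play_rows", "arguments": {"plan": [{"wx": 0,"wy": 0,"wz": 0,"x": 0,"y": 0,"z": 1,"claw": 4},{"wx": 0,"wy": 0,"wz": 0,"x": 0,"y": 0,"z": 1.5,"claw": 4},{"wx": 0,"wy": 0,"wz": 0,"x": 0,"y": 0,"z": 3,"claw": 4},{"wx": 0,"wy": 0,"wz": 0,"x": 0,"y": 0,"z": 4,"claw": 4},{"wx": 0,"wy": 0,"wz": 6.5,"x": -1.1,"y": 4.9,"z": 0,"claw": 4},{"wx": 0,"wy": 0,"wz": 6.5,"x": -1.1,"y": 4.9,"z": 0,"claw": 4},{"wx": 0,"wy": 0,"wz": 6.5,"x": -1.1,"y": 4.9,"z": 0,"claw": 4},{"wx": 0,"wy": 0,"wz": 6.5,"x": -1.1,"y": 4.9,"z": 0,"claw": 4},{"wx": 0,"wy": 0,"wz": 6.5,"x": -1.1,"y": 4.9,"z": 0,"claw": 4}]}}

```text
clock: 22.7
tcp_pos: [0.5401, -0.1023, 0.1525]
tool_rot: [1.283, 2.865, 0.0]
ft_force: [0.6, 0.8, -0.7]
opening: 0.61
finger_force: 15.0
```

>>> {"name": "play_rows", "arguments": {"plan": [{"wx": 0,"wy": 0,"wz": 6.5,"x": -1.1,"y": 4.9,"z": 0,"claw": 4},{"wx": 0,"wy": 0,"wz": 6.5,"x": -1.1,"y": 4.9,"z": 0,"claw": 4},{"wx": 0,"wy": 0,"wz": 6.5,"x": -1.1,"y": 4.9,"z": 0,"claw": 4},{"wx": 0,"wy": 0,"wz": 6.5,"x": -1.1,"y": 4.9,"z": 0,"claw": 4},{"wx": 0,"wy": 0,"wz": 6.5,"x": -1.2,"y": 4.9,"z": 0,"claw": 4},{"wx": 0,"wy": 0,"wz": 6.5,"x": -1.2,"y": 4.9,"z": 0,"claw": 4},{"wx": 0,"wy": 0,"wz": 6.5,"x": -1.2,"y": 4.9,"z": 0,"claw": 4},{"wx": 0,"wy": 0,"wz": 0,"x": 0,"y": 0,"z": 0,"claw": 4},{"wx": 0,"wy": 0,"wz": 0,"x": 0,"y": 0,"z": 0,"claw": 4}]}}

```text
clock: 23.82
tcp_pos: [0.4603, 0.2393, 0.1519]
tool_rot: [0.081, 3.139, 0.0]
ft_force: [-0.1, -0.2, -0.1]
opening: 0.611
finger_force: 15.0
```

```bash
python3 - <<'E'
from st import *; from plant import imaging; from h import *
s=st(); c=imaging.capture("wrist"); pickle.dump(c,open("w9.pkl","wb")); x,y,z=s["tcp_pos"]
print("tcp px",proj(c,(x,y,z+.012),True),"nest px",proj(c,(.46,.2393,.0165),True))
I=c["color"]; hs=cv2.cvtColor(I,cv2.COLOR_BGR2HSV)
cv2.imwrite("pics/w9.png",I)
E
```

```text
t23.82 tcp [460.3 239.3 151.9] yaw 177.1 zax [ 0.002 -0.    -1.   ] F [-0.1 -0.2 -0.1] open 53.1 grip 15.0 q6 -1.25
tcp px [274.51756876 273.76516995] nest px [274.8752716 201.7260817]
```

View pics/w9.png

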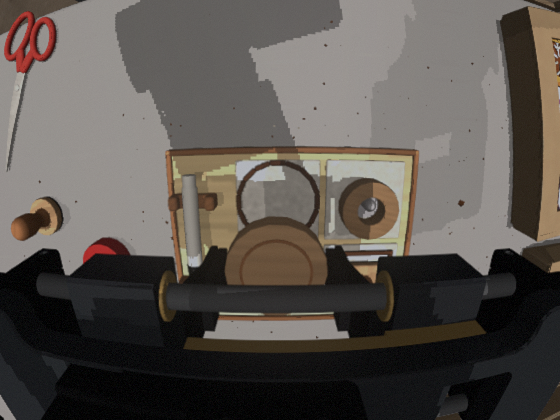

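The ring's centre column is 278 and the tag's is about 276.5, so I'll shift y by 2 mm and lower to just over the rim.

>>> {"name": "play_rows", "arguments": {"plan": [{"wx": 0,"wy": 0,"wz": 0,"x": 0,"y": 0.2,"z": -4,"claw": 4},{"wx": 0,"wy": 0,"wz": 0,"x": 0,"y": 0,"z": -4,"claw": 4},{"wx": 0,"wy": 0,"wz": 0,"x": 0,"y": 0,"z": -3,"claw": 4},{"wx": 0,"wy": 0,"wz": 0,"x": 0,"y": 0,"z": -1.5,"claw": 4},{"wx": 0,"wy": 0,"wz": 0,"x": 0,"y": 0,"z": -0.6,"claw": 4},{"wx": 0,"wy": 0,"wz": 0,"x": 0,"y": 0,"z": 0,"claw": 4},{"wx": 0,"wy": 0,"wz": 0,"x": 0,"y": 0,"z": 0,"claw": 4}]}}

```text
clock: 24.75
tcp_pos: [0.4607, 0.2415, 0.021]
tool_rot: [0.081, 3.139, 0.001]
ft_force: [0.5, -0.2, -0.6]
opening: 0.616
finger_force: 15.0
```

>>> {"name": "play_rows", "arguments": {"plan": [{"wx": 0,"wy": 0,"wz": 0,"x": 0,"y": 0,"z": -0.3,"claw": 4},{"wx": 0,"wy": 0,"wz": 0,"x": 0,"y": 0,"z": 0,"claw": 4},{"wx": 0,"wy": 0,"wz": 0,"x": 0,"y": 0,"z": 0,"claw": 6.2},{"wx": 0,"wy": 0,"wz": 0,"x": 0,"y": 0,"z": 0,"claw": 6.2},{"wx": 0,"wy": 0,"wz": 0,"x": 0,"y": 0,"z": 0,"claw": 6.2},{"wx": 0,"wy": 0,"wz": 0,"x": 0,"y": 0,"z": 1.5,"claw": 6.2},{"wx": 0,"wy": 0,"wz": 0,"x": 0,"y": 0,"z": 5,"claw": 6.2},{"wx": 0,"wy": 0,"wz": 0,"x": 0,"y": 0,"z": 6,"claw": 6.2}]}}

```text
clock: 25.75
tcp_pos: [0.4592, 0.2411, 0.1434]
tool_rot: [-0.081, -3.138, 0.001]
ft_force: [1.2, 0.3, 0.8]
opening: 0.712
finger_force: 0.0
```

>>> {"name": "play_rows", "arguments": {"plan": [{"wx": 0,"wy": 0,"wz": 0,"x": 1,"y": -5.5,"z": 2,"claw": 6.2},{"wx": 0,"wy": 0,"wz": 0,"x": 1,"y": -5.5,"z": 2,"claw": 6.2},{"wx": 0,"wy": 0,"wz": 0,"x": 0,"y": -5.5,"z": 0,"claw": 6.2},{"wx": 0,"wy": 0,"wz": 0,"x": 0,"y": -5.5,"z": 0,"claw": 6.2},{"wx": 0,"wy": 0,"wz": 0,"x": 0,"y": -5.5,"z": 0,"claw": 6.2},{"wx": 0,"wy": 0,"wz": 0,"x": 0,"y": -5.5,"z": 0,"claw": 6.2},{"wx": 0,"wy": 0,"wz": 0,"x": 0,"y": -5.5,"z": 0,"claw": 6.2},{"wx": 0,"wy": 0,"wz": 0,"x": 0,"y": -5.5,"z": 0,"claw": 6.2},{"wx": 0,"wy": 0,"wz": 0,"x": 0,"y": -5.5,"z": 0,"claw": 6.2},{"wx": 0,"wy": 0,"wz": 0,"x": 0,"y": 0,"z": 0,"claw": 6.2}]}}

```text
clock: 27.0
tcp_pos: [0.4804, -0.2581, 0.1832]
tool_rot: [0.089, 3.137, -0.005]
ft_force: [0.3, -0.4, 1.3]
opening: 0.713
finger_force: 0.0
```

```bash
python3 - <<'E'
from st import *; from plant import imaging; from h import *
s=st(); c=imaging.capture("top"); t0=pickle.load(open("top0.pkl","rb")); pickle.dump(c,open("t9.pkl","wb"))
sc=imaging.capture("scene"); pickle.dump(sc,open("s9.pkl","wb"))
I=c["color"]; S=cv2.cvtColor(I,cv2.COLOR_BGR2HSV)[...,1]
def rep(n,m,x,y,r,z):
    k=np.zeros(m.shape,np.uint8); k[y-r:y+r,x-r:x+r]=255; m=((m>0)*255).astype(np.uint8)&k
    cs,_=cv2.findContours(m,cv2.RETR_EXTERNAL,cv2.CHAIN_APPROX_NONE)
    if not cs: print(n,"none");return
    w=np.array([onz(c,p[0],z)[:2] for p in max(cs,key=cv2.contourArea)],np.float32)*1000
    ce,r=cv2.minEnclosingCircle(w); print(n,np.round(ce),round(r,1),[np.round(v,1) for v in cv2.minAreaRect(w)])
rep("tag",S>60,184,254,14,.027); rep("roll",S>60,148,254,16,.036); rep("stamp",S>60,149,219,11,.02)
d=np.abs(I.astype(int)-t0["color"]).max(2)
print("round diff",d[238:264,288:312].mean().round(1),"short diff",d[178:204,338:376].mean().round(1))
E
```

```text
t27.00 tcp [ 480.4 -258.1  183.2] yaw 176.8 zax [ 0.003 -0.003 -1.   ] F [ 0.3 -0.4  1.3] open 62.0 grip 0.0 q6 -2.21
tag [458. 239.] 26.8 [array([458.2, 239.1]), array([52.5, 49.5]), np.float64(88.8)]
roll [467. 322.] 29.2 [array([467.9, 321.9]), array([57.1, 51.5]), np.float64(88.8)]
stamp [552. 326.] 34.2 [array([551.6, 325.7]), array([51.7, 46.2]), np.float64(88.7)]
round diff 15.8 short diff 20.0
```

The final measurement puts the tag at (458,239) mm, within 2 mm of its nest centre. The roll, stamp and marker all met contact at their seated heights, and nothing came near the look-alikes. Handing in.

```bash
python3 -c "
from plant import ctrl
print(ctrl.job_done())"
```

```text
the job is handed in; nothing more can be done
None
```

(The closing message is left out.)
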